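Load the sample carrier onto the microscope stage

TASK

Push back the red-tabbed gate of the dock that holds the orange-finned sample carrier, and lift that carrier straight up out of its tight pocket by its fin, keeping it level. Set it down, without dropping it, on the open front of the grey microscope stage, let go of it there, and then push it under the blue hold-down strips until it is fully home against the stop. Leave the blue-finned carrier, its gate and everything else on the bench alone.

Things in the scene. Friction and masses are not known exactly. Their poses are not given: they have to be found in the camera images.
- grip_orange (a point): centre of the orange upright fin, the only grip on a sample carrier: aluminium plate 100 (x) x 70 (y) x 14 (z) mm, about 0.3 kg; on its middle the fin, 40 long (x), 12 thick (y), 40 tall. The point is half-way up the fin, 34 mm above the plate's underside. Brass stubs, 12 mm wide, 6 mm high, on the plate at x = 36 and -29, y = +-20 mm
- grip_blue (a point): centre of the blue upright fin, the only grip on a sample carrier: aluminium plate 100 (x) x 70 (y) x 14 (z) mm, about 0.3 kg; on its middle the fin, 40 long (x), 12 thick (y), 40 tall. The point is half-way up the fin, 34 mm above the plate's underside. Brass stubs, 12 mm wide, 6 mm high, on the plate at x = 36 and -29, y = +-20 mm. Not to be touched
- carrier_orange: the same orange-finned carrier; origin at the centre of its plate's underside, axes as above
- dock_orange: grey block fixed to the bench, holds the orange-finned carrier. Its frame (mm; origin on the bench under the pocket centre): block x -125 to 62, y +-52, top z = 22; pocket 103 x 73 centred at x = y = 0, floor z = 8: the carrier plate lies flush in it, 1.5 play all round. Red-tabbed gate at its -x end between guide strips (y +-32 to 40, x -122 to -56, up to z = 34)
- dock_blue: grey block fixed to the bench, holds the blue-finned carrier. Its frame (mm; origin on the bench under the pocket centre): block x -125 to 62, y +-52, top z = 22; pocket 103 x 73 centred at x = y = 0, floor z = 8: the carrier plate lies flush in it, 1.5 play all round. Red-tabbed gate at its -x end between guide strips (y +-32 to 40, x -122 to -56, up to z = 34)
- gate_orange (a joint): sliding gate of the orange carrier's dock, m: 0 to 0.032, grows as it slides along the dock's -x. At 0 its steel plate (z 24 to 30 mm, 60 wide) reaches 10 mm over the carrier's -x end and traps it; the carrier is free beyond 0.014. About 2 N to move, stays where left
- gate_blue (a joint): sliding gate of the blue carrier's dock, m: 0 to 0.032, grows as it slides along the dock's -x. At 0 its steel plate (z 24 to 30 mm, 60 wide) reaches 10 mm over the carrier's -x end and traps it; the carrier is free beyond 0.014. About 2 N to move, stays where left. Not to be touched
- tab_orange (a point): red upright tab of the orange carrier's gate: middle of its face towards the pocket (looks to the dock's +x). Tab 40 wide (y), 10 thick behind this face, z = 30 to 66 mm. At gate = 0 the point is at x = -85, y = 0, z = 48 mm in the dock's frame; it moves with the gate. Push here towards the dock's -x
- tab_blue (a point): red upright tab of the blue carrier's gate: middle of its face towards the pocket (looks to the dock's +x). Tab 40 wide (y), 10 thick behind this face, z = 30 to 66 mm. At gate = 0 the point is at x = -85, y = 0, z = 48 mm in the dock's frame; it moves with the gate. Push here towards the dock's -x
- stage: grey microscope stage fixed to the bench, origin on the bench; x is the push direction. Its frame (mm): flat deck z = 50, x -106 to 70, y +-65; stop face at x = 70, up to z = 66; behind it a white plate, x 87 to 99, 150 wide, up to z = 78. Rails 76 apart (inside) from x = 15 to 70; their flared lead-ins begin at x = -18, 100 apart
- stage_front (a point): where the centre of the fin (grip_orange) lies when the carrier is set down on the stage's open front, clear of the strips by 13 mm: x = -48, y = 0, z = 84 mm in the stage's frame, same axes. Blue hold-down strips lie over the rails, x 15 to 70, reach in to y = +-32, z 66.5 to 70.5: the 14 mm plate slides under them, the fin passes between
- stage_home (a point): where the centre of the fin (grip_orange) lies when the carrier is fully home: x = 20, y = 0, z = 84 mm in the stage's frame, same axes, 68 mm on from stage_front; the carrier lies along x, either way round
- bottle: white plastic bottle, blue cap, 60 mm diameter, 150 mm tall; origin at the centre of its underside. Bystander
- jar: closed amber jar, 64 mm diameter, 70 mm tall; origin at the centre of its underside. Bystander
- screwdriver: screwdriver lying on the bench, 160 mm long, along its own x. Bystander
- glassbox: cardboard box 90 x 120 x 40 mm; origin at the centre of its underside. Bystander
- tweezers: steel tweezers lying on the bench, about 142 mm long along their own x, 4 mm high. Bystander
There are look-alikes about, which are no part of the job. Leave any pink look-alike of the dock_orange alone. Leave any green look-alike of the carrier_orange alone.

How it is judged:
By the outcome, as a careful person would: the job done as asked, in the order asked, and still so for the second after the job is handed in, with the robot touching nothing.
It also fails if it takes over 67 s, if anything falls off the work surface, if the arm or the gripper's body presses on something with over 40 N, if the wrist force passes 120 N, or if a joint passes its speed limit or range.

ROBOT

A 6-joint arm with a two-finger parallel gripper is mounted at the origin on the work surface. World frame = base frame: x ahead of the robot, y to its left, z up, the work surface at z = 0. Lengths are in mm, angles in rad, forces in N, time in s.
With the tool pointing down it reaches from about 350 to 775 mm from the base axis. Payload 7.3 kg.
Tool frame: the origin (TCP) lies between the finger pads; the fingertips stand 25 mm ahead of it and the grasp point (between the pads) lies 6 mm ahead of it; z points along the fingers, y is the direction in which the jaws open and shut (so a half turn about z gives the same grasp; the last joint's range is limited). The gripper opens to 92 mm and grips with 3 to 60 N. Pads are 19 mm wide; open, the fingers measure 130 mm over their backs; the gripper's body (75 mm by 190 mm) begins 47 mm behind the grasp point.
Start: joints at [1.182, 0.342, 1.524, -0, 1.275, -0.146], TCP at [126.204, 509.622, 251.741] pointing down, gripper open.
Joint ranges: [-2.53, 2.53], [-0.77, 2.02], [0.04, 2.7], [-1, 4.14], [0.28, 2.66], [-3.11, 3.11]. Speed limits (rad/s): [2.57, 2.57, 3.14, 3.14, 3.14, 3.14].

INTERFACE

Orientations are given as [roll, pitch, yaw] about the fixed x, y, z axes, in that order (R = Rz(yaw) Ry(pitch) Rx(roll)).
In Python, from plant import get_obs, capture, calibration, close_job gives the robot as it stands. The module is installed in compiled form; this text tells all that it offers.
- The arm moves only by the shell command python3 -m jog 'ROWS'. ROWS is JSON, one flat list of numbers, 5 for each row, row after row: the closure, from 0 (fully open) to 1 (shut), then the shift along the tool's x, y, z in mm, then the turn about the tool's z in degrees. In form: [fingers, tx, ty, tz, yaw, fingers, tx, ty, tz, yaw, ...]. A call has 1 to 5 rows; each row shifts and turns the pose as measured when the row begins, along the tool's axes as they then stand; what a row does not reach is not made up. A row lasts 1/10 s, in which the tool goes at most 50 mm and 8.59 degrees, less where a joint would pass 70% of its speed; a pose out of reach is approached as far as the arm can. A call is refused whole if a number of a shift passes 50 or a number of a turn 8.59, either way. A call with a gripper value outside its range is refused whole. The fingers move at their own pace and stop on an object; the grip force is fixed at half the most. Time passes only in rows, so rows that do not move let the fingers close. It gives the time, the measured TCP pose, the force and the opening at its end, in the units of the state.
- get_obs(): the state, without advancing time (a new reading comes with each control period).
- capture(name): name is "scene" or "top" or "wrist"; returns (picture, depth): 420x560x3 uint8, red, green, blue; 420x560 float32, mm along the optical axis (not along the pixel's ray), 0 where there is no reading.
- calibration(name): a dict with "fovy" (degrees; the focal length in pixels is half the picture's height over the tangent of half this angle, whatever the lens; pixels are square), "cx", "cy" (the principal point, pixels), "R" (3x3) and "t" (3): a world point X has camera coordinates R X + t. Camera axes: x right, y down, z forward; pixel columns grow to the right and rows downward; lengths in mm; the calibration is good to about 2 mm. A picture is of the moment at which its call begins: read the wrist's pose just before it. calibration takes no time and is no camera call; for the wrist camera it gives the pose at the moment of the call.
- close_job(): hands the job in, once; it reports no verdict.
The state is a dict: "time": time; "joint_positions": joint angles; "dq": joint speeds; "tau": joint torques, N m; "tool_pos": TCP position; "tcp_rot": TCP orientation; "contact_force": force on the tool from outside, world axes, zero at the start; "moment": the same for the moment, N m; "grip_width": finger opening in mm.
Only numpy, scipy, OpenCV 4.12 (cv2) and the standard library are available. Lean on these libraries where they do the work, as an engineer would, in place of code of your own. Each camera call takes 0.05 s, during which the arm holds its last target.

## Working session

There is one attempt and no reset: what is moved stays moved. The work goes in short steps, Python scripts to look and compute and a shell command to move; the robot and the scene stay as the last step left them, time stands still between calls to the robot, and variables do not carry over. Pictures are saved under pics/ and viewed, and the job is handed in when it is done.

```bash
mkdir -p pics
python3 - <<'E'
from plant import *
import cv2,numpy as np
o=get_obs();print({k:np.round(v,3).tolist() for k,v in o.items()})
for n in("scene","top","wrist"):
    c=calibration(n);print(n,c)
    p,d=capture(n);cv2.imwrite(f"pics/{n}0.png",p[:,:,::-1]);np.savez(f"pics/{n}0.npz",p=p,d=d,R=c["R"],t=c["t"],f=210/np.tan(np.radians(c["fovy"]/2)),cx=c["cx"],cy=c["cy"])
E
```

```text
{'time': 0.0, 'joint_positions': [1.182, 0.343, 1.525, 0.0, 1.275, -0.146], 'dq': [0.002, -0.001, 0.002, 0.001, -0.0, -0.001], 'tau': [0.002, -43.125, -24.422, 0.072, 0.056, -0.0], 'tool_pos': [126.041, 509.27, 251.041], 'tcp_rot': [-3.14, -0.0, 2.899], 'contact_force': [0.113, -0.318, -0.604], 'moment': [0.0, 0.013, 0.051], 'grip_width': 91.702}
scene {'fovy': 50.7835448667161, 'cx': 273.68724081283773, 'cy': 211.5511003300552, 'R': array([[ 0.83392284,  0.55182721,  0.00770957],
       [ 0.30567203, -0.45021116, -0.8389723 ],
       [-0.4594968 ,  0.70199476, -0.54411951]]), 't': array([-457.20467067,  -92.26647687, 1672.24447141])}
top {'fovy': 53.59907077948357, 'cx': 279.28222711152154, 'cy': 212.44791314234922, 'R': array([[-1.42145553e-01, -9.89845712e-01, -3.30278192e-04],
       [-9.69008551e-01,  1.39221346e-01, -2.04058437e-01],
       [ 2.02032350e-01, -2.86859570e-02, -9.78958654e-01]]), 't': array([  63.18034948,  552.75147793, 1080.72881802])}
wrist {'fovy': 68.03848791202475, 'cx': 274.5540907866698, 'cy': 210.41370110644755, 'R': array([[ 0.24136916,  0.97043252, -0.00128276],
       [ 0.92451866, -0.22954713,  0.3042587 ],
       [ 0.29496809, -0.0746246 , -0.95258858]]), 't': array([-523.98255592,  -37.78268871,  391.82212217])}
```

View pics/scene0.png

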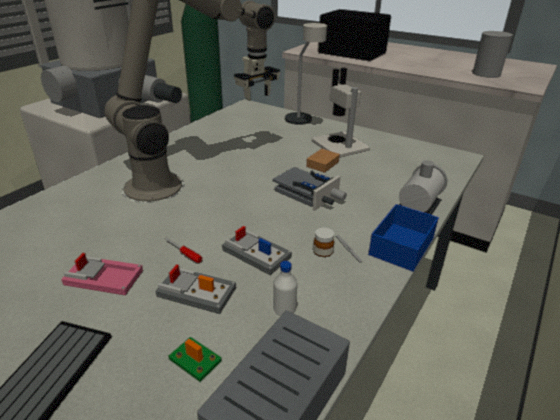

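View pics/top0.png

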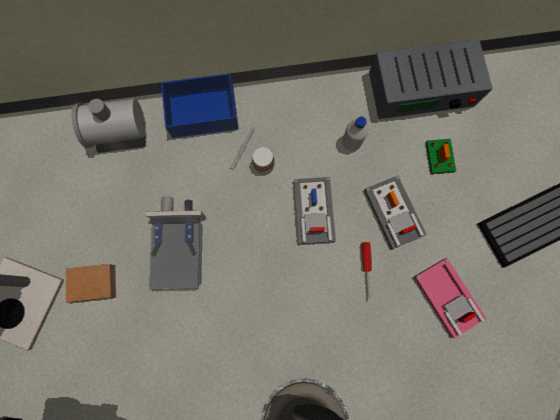

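View pics/wrist0.png

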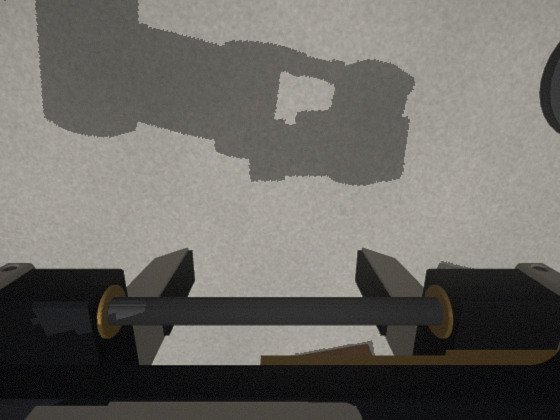

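Candidates in the top view for the target: an orange fin in a grey dock at (393,200), an orange fin on a green plate at (441,155) (look-alike), a blue fin in a grey dock at (314,197), and the pink empty dock at (452,297). I choose the one at (393,200) and check it in a close crop.

```bash
cat > h.py <<'E'
import numpy as np,cv2
from plant import *
def ld(n):
    z=np.load(f"pics/{n}.npz");return {k:z[k] for k in z}
def snap(n,name):
    o=get_obs();c=calibration(n);p,d=capture(n);cv2.imwrite(f"pics/{name}.png",p[:,:,::-1])
    np.savez(f"pics/{name}.npz",p=p,d=d,R=c["R"],t=c["t"],f=210/np.tan(np.radians(c["fovy"]/2)),cx=c["cx"],cy=c["cy"]);return ld(name),o
def cloud(s):
    v,u=np.indices(s["d"].shape);d=s["d"]
    C=np.stack([(u-s["cx"])/s["f"]*d,(v-s["cy"])/s["f"]*d,d],-1)
    W=(C-s["t"])@s["R"];W[d==0]=np.nan;return W
def ray(s,u,v,z):
    dr=s["R"].T@np.array([(u-s["cx"])/s["f"],(v-s["cy"])/s["f"],1]);c=-s["R"].T@s["t"];return c+dr*(z-c[2])/dr[2]
def proj(s,X):
    c=s["R"]@np.array(X,float)+s["t"];return c[0]/c[2]*s["f"]+s["cx"],c[1]/c[2]*s["f"]+s["cy"]
def crop(s,x0,y0,x1,y1,k,name):
    cv2.imwrite(f"pics/{name}.png",cv2.resize(s["p"][y0:y1,x0:x1,::-1],None,fx=k,fy=k,interpolation=cv2.INTER_CUBIC))
E
python3 - <<'E'
from h import *
s=ld("top0");crop(s,290,120,490,270,4,"cropA");crop(s,130,180,230,310,4,"cropB")
W=cloud(s);hsv=cv2.cvtColor(s["p"],cv2.COLOR_RGB2HSV)
for nm,lo,hi in(("orange",(8,150,120),(20,255,255)),("red",(0,150,100),(5,255,255)),("blue",(105,130,60),(125,255,255)),("pink",(165,80,80),(178,255,255))):
    m=cv2.inRange(hsv,lo,hi);n,l,st,ce=cv2.connectedComponentsWithStats(m)
    for i in range(1,n):
        if st[i,4]>15:
            P=W[l==i];print(nm,ce[i].round(1),st[i,4],np.nanmedian(P,0).round(1),np.nanmax(P[:,2]).round(1))
E
```

```text
orange [446.5 150.2] 56 [ 667.9 -510.3   54.3] 58.0
orange [394.  197.7] 55 [ 550.  -333.4   62.1] 65.7
orange [ 75.1 288.7] 344 [427.3 556.8  38.9] 44.5
red [409.2 228.5] 45 [ 460.8 -355.6   66.4] 70.4
red [317.3 228.6] 47 [ 495.7 -111.2   65.5] 68.5
red [366.7 255.9] 202 [ 408.1 -237.8   24. ] 29.9
red [470.  316.7] 48 [ 212.3 -464.1   65.5] 68.7
blue [200.4 105.2] 2200 [924.5 170.1   5. ] 85.0
blue [360.6 121. ] 75 [ 749.5 -260.2  149.5] 153.8
blue [313.6 195.6] 57 [ 588.8 -116.1   61. ] 65.8
pink [443.5 289. ] 1735 [ 294.3 -427.7   14.4] 38.1
pink [467.7 324.1] 193 [ 190.5 -469.5   22.1] 68.3
```

View pics/cropA.png

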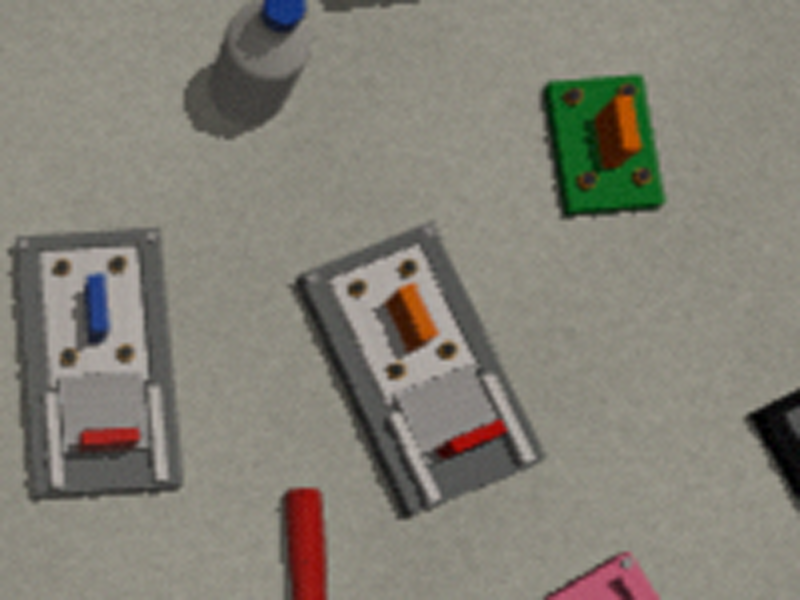

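View pics/cropB.png

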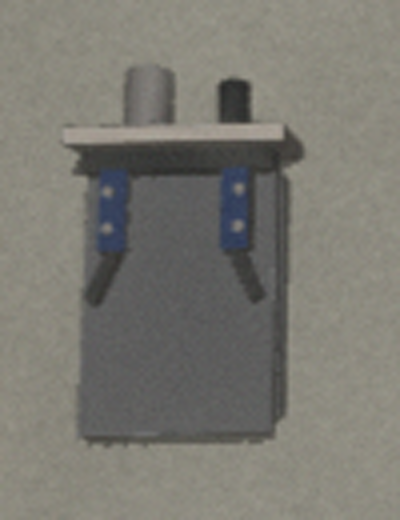

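Run:
```python
from h import *
s=ld("top0")
def P(u,v,z): return ray(s,290+(u-1.5)/4,120+(v-1.5)/4,z)
far=[P(357,288,28),P(407,268,28)];near=[P(395,370,28),P(447,350,28)]
for p in far+near: print(p.round(1))
ax=(far[0]+far[1]-near[0]-near[1]);print("yaw axis",np.degrees(np.arctan2(ax[1],ax[0])),np.linalg.norm(ax)/2, (sum(far)+sum(near))/4)
W=cloud(s)
hsv=cv2.cvtColor(s["p"],cv2.COLOR_RGB2HSV)
c=P(417,312,62);print("fin top",c)
for n,a in (("corner",[(300,285),(432,225),(542,460),(407,517)]),):
    C=[P(u,v,22) for u,v in a];print(np.round(C,1)); C=np.array(C)
    print("yaw",np.degrees(np.arctan2(*(C[0]+C[1]-C[2]-C[3])[1::-1])),"L",np.linalg.norm(C[0]-C[3]),np.linalg.norm(C[1]-C[2]),"W",np.linalg.norm(C[0]-C[1]))
    x=(C[0]+C[1]-C[2]-C[3]);x/=np.linalg.norm(x);print("origin",C.mean(0)+x*31.5)
def S(u,v,z): return ray(s,130+(u-1.5)/4,180+(v-1.5)/4,z)
# stage deck
C=np.array([S(83,433,50),S(275,433,50)]);print("stage front",C.round(1))
b=[S(113,171,70.5),S(112,250,70.5),S(235,169,70.5),S(234,250,70.5)];print(np.round(b,1))
pl=[S(64,127,78),S(285,124,78),S(66,143,78),S(284,140,78)];print("plate",np.round(pl,1))
w=ld("wrist0");print("wristcam",(-w["R"].T@w["t"]).round(1))
```

```text
[ 581.7 -305.2   28. ]
[ 591.  -343.2   28. ]
[ 519.5 -320.3   28. ]
[ 528.4 -359.3   28. ]
yaw axis 14.031381792146012 64.34843079068817 [ 555.12996362 -331.98103808   28.        ]
fin top [ 551.49619613 -333.12005232   62.        ]
[[ 591.  -267.1   22. ]
 [ 621.3 -369.1   22. ]
 [ 442.9 -411.    22. ]
 [ 417.1 -310.    22. ]]
yaw 13.535518523981413 L 179.10123454728262 183.2741196083836 W 106.49368368951976
origin [ 548.66321399 -331.92538053   22.        ]
stage front [[403.8 351.4  50. ]
 [385.7 225.3  50. ]]
[[572.8 311.5  70.5]
 [519.5 316.6  70.5]
 [562.5 230.2  70.5]
 [507.9 236.2  70.5]]
plate [[605.8 339.6  78. ]
 [586.7 192.4  78. ]
 [594.6 339.1  78. ]
 [575.9 194.3  78. ]]
wristcam [ 45.8 529.1 384.1]
```

```bash
python3 -m jog '[0,-20,-8,0,0, 0,-36,-14.5,0,0, 0,-36,-14.5,0,0, 0,-36,-14.5,0,8.5, 0,-36,-14.5,0,0]'
python3 - <<'E'
from h import *
o=get_obs();print(o["tool_pos"].round(1) if hasattr(o["tool_pos"],'round') else o["tool_pos"],o["tcp_rot"],o["joint_positions"])
E
```

```text
time: 0.65
tool_pos: [266.5, 400.5, 249.5]
tcp_rot: [-3.139, -0.002, 2.753]
contact_force: [0.6, -0.0, 0.8]
grip_width: 91.8
[266.5 400.5 249.5] [-3.13858185e+00 -1.56853029e-03  2.75323926e+00] [ 8.23857456e-01  2.65388351e-01  1.64076228e+00  4.35917516e-04
  1.23881182e+00 -3.58730609e-01]
```

```bash
R='[0,0,0,0,8.5, 0,0,0,0,8.5, 0,0,0,0,8.5, 0,0,0,0,8.5, 0,0,0,0,8.5]'
python3 -m jog '[0,0,0,0,8.5, 0,0,0,0,8.5, 0,0,0,0,8.5, 0,0,0,0,8.5, 0,0,0,0,8.5]'
python3 -m jog '[0,0,0,0,8.5, 0,0,0,0,8.5, 0,0,0,0,8.5, 0,0,0,0,8.5, 0,0,0,0,8.5]'
python3 -m jog '[0,0,0,0,8.5, 0,0,0,0,8.5, 0,0,0,0,8.5, 0,0,0,0,8.5, 0,0,0,0,8.5]'
python3 -m jog '[0,0,0,0,8.5, 0,0,0,0,8.5, 0,0,0,0,8.5, 0,0,0,0,8.5, 0,0,0,0,8.5]'
```

```text
time: 1.15
tool_pos: [270.6, 395.7, 248.3]
tcp_rot: [-3.136, 0.003, 2.001]
contact_force: [-0.3, 0.4, -0.4]
grip_width: 91.9
time: 1.65
tool_pos: [270.1, 395.0, 247.0]
tcp_rot: [-3.138, 0.009, 1.251]
contact_force: [-0.9, 0.8, 0.3]
grip_width: 92.0
time: 2.15
tool_pos: [269.5, 394.3, 245.7]
tcp_rot: [3.137, 0.012, 0.501]
contact_force: [0.5, 0.3, -0.5]
grip_width: 91.9
time: 2.65
tool_pos: [268.8, 393.6, 244.4]
tcp_rot: [3.127, 0.007, -0.249]
contact_force: [0.4, -0.9, -0.8]
grip_width: 91.9
```

```bash
python3 -m jog '[0,0,0,0,-6, 0,0,0,0,0, 0,0,0,0,0]'
python3 -m jog '[0,30,-16,0,0, 0,40,-20,0,0, 0,40,-20,0,0, 0,40,-20,0,0, 0,25,-12,0,0]'
```

```text
time: 2.95
tool_pos: [268.6, 393.3, 243.8]
tcp_rot: [3.126, 0.009, -0.151]
contact_force: [0.4, -0.3, -0.1]
grip_width: 91.8
time: 3.45
tool_pos: [457.1, 454.9, 240.7]
tcp_rot: [3.126, 0.011, -0.154]
contact_force: [-0.5, 1.0, -0.1]
grip_width: 91.8
```

```bash
python3 -m jog '[0,0,40,0,0, 0,0,50,0,0, 0,0,50,0,0, 0,0,33,0,0, 0,0,0,0,0]'
python3 - <<'E'
from h import *
s,o=snap("wrist","w1");print(o["tool_pos"],o["tcp_rot"]); print(-s["R"].T@s["t"])
E
```

```text
time: 3.95
tool_pos: [434.0, 280.0, 234.6]
tcp_rot: [3.12, 0.017, -0.163]
contact_force: [-0.6, -0.2, -0.6]
grip_width: 92.2
[434.04011911 280.04658997 234.63394605] [ 3.11962872  0.01703313 -0.1631654 ]
[519.50972532 268.57676659 366.08003016]
```

View pics/w1.png

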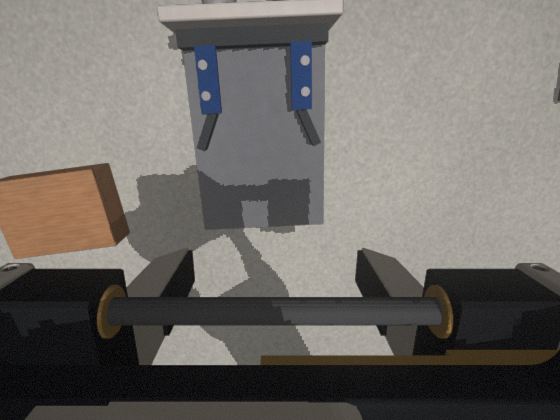

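Run:
```python
from h import *
s=ld("w1");crop(s,150,0,350,150,4,"cropC");crop(s,180,130,340,250,5,"cropD")
hsv=cv2.cvtColor(s["p"],cv2.COLOR_RGB2HSV);m=cv2.inRange(hsv,(105,120,40),(125,255,255))
n,l,st,ce=cv2.connectedComponentsWithStats(m)
c=[]
for i in range(1,n):
    if st[i,4]>200:
        cn=cv2.findContours((l==i).astype(np.uint8),0,2)[0][0]
        b=cv2.boxPoints(cv2.minAreaRect(cn));print(b.round(1).tolist());B=np.array([ray(s,u,v,70.5) for u,v in b]);print(B[:,:2].round(1).tolist(),B.mean(0).round(1))
m=cv2.inRange(hsv,(8,150,80),(20,255,255))
```

```text
[[291.0, 41.0], [311.0, 41.0], [311.0, 109.0], [291.0, 109.0]]
[[566.0, 240.2], [563.3, 223.5], [508.8, 230.3], [511.8, 248.2]] [537.4 235.6  70.5]
[[193.6999969482422, 46.0], [214.6999969482422, 44.099998474121094], [220.8000030517578, 112.0], [199.8000030517578, 113.9000015258789]]
[[575.4, 322.2], [573.9, 304.3], [519.5, 311.2], [521.1, 330.3]] [547.5 317.   70.5]
```

View pics/cropC.png

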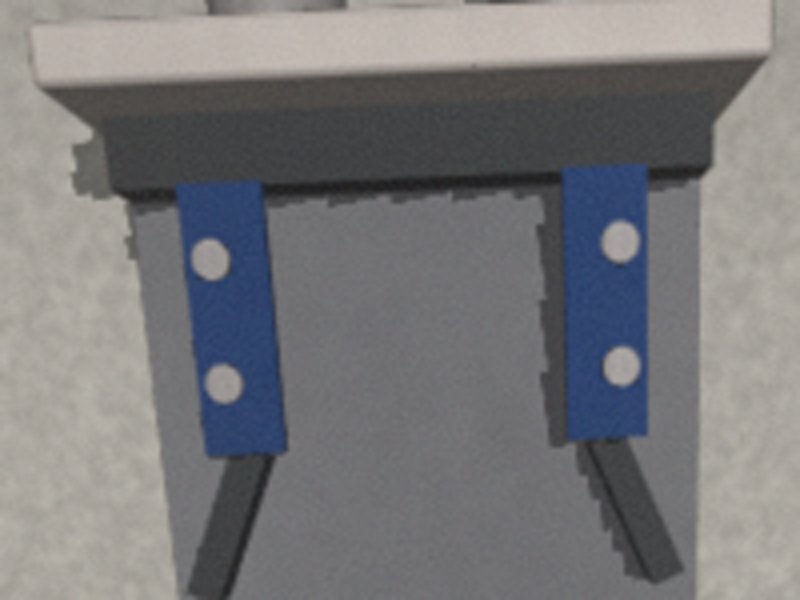

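View pics/cropD.png

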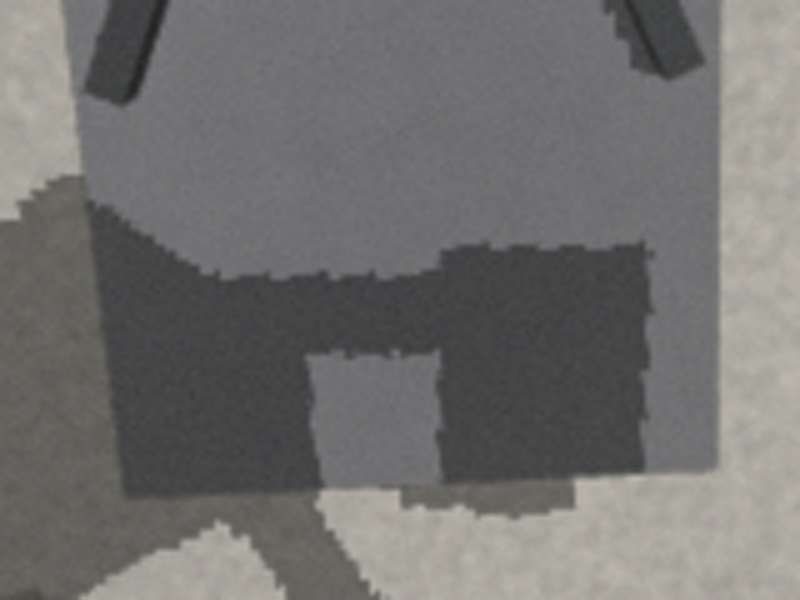

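Run:
```python
from h import *
s=ld("w1")
A=ray(s,204.6,229,50);B=ray(s,323,223.3,50);print(A,B)
def q(u,v,z): return ray(s,150+(u-1.5)/4,(v-1.5)/4,z)
L=np.array([q(178,184,70.5),q(262,182,70.5),q(286,452,70.5),q(207,457,70.5)]);R=np.array([q(563,168,70.5),q(647,166,70.5),q(647,436,70.5),q(567,440,70.5)])
P=[q(30,28,78),q(770,2,78),q(40,87,78),q(770,55,78)]
obs=[(A,-106,65),(B,-106,-65)]
xs=[70,70,15,15]
for k in range(4):
    obs.append((L[k],xs[k],None));obs.append((R[k],xs[k],None))
yl=(L[1]+L[2])/2;yr=(R[0]+R[3])/2
obs+=[(L[1],70,32),(L[2],15,32),(R[0],70,-32),(R[3],15,-32),(P[2],87,75),(P[3],87,-75)]
obs=[o for o in obs if o[2] is not None]
M=np.array([o[0][:2] for o in obs]);N=np.array([o[1:] for o in obs],float)
def fit(M,N):
    mc,nc=M.mean(0),N.mean(0);U,S,V=np.linalg.svd((N-nc).T@(M-mc));Rr=(U@V).T;return Rr,mc-Rr@nc
Rr,t=fit(M,N);print("yaw",np.degrees(np.arctan2(Rr[1,0],Rr[0,0])),"t",t);print((M-N@Rr.T-t).round(1).tolist())
for x in(-48,20):print(Rr@[x,0]+t)
```

```text
[403.4823934  358.10904224  50.        ] [387.89969971 229.62232193  50.        ]
yaw -6.985361972943371 t [500.33683141 281.06115254]
[[0.5, -0.4], [0.7, 0.2], [-0.6, -0.1], [-0.1, 0.1], [-0.3, 0.0], [-0.2, 0.5], [-0.2, -1.5], [0.3, 1.2]]
[452.69312319 286.89870911]
[520.18837651 278.6288373 ]
```

```bash
python3 -m jog '[1,6,25,-2,0, 1,11.5,47.5,-1,0, 1,11.5,47.5,-1,0, 1,11.5,47.5,-1,0, 1,11.5,47.5,-1,0]'
python3 -m jog '[1,11.5,47.5,-1,0, 1,11.5,47.5,-1,0, 1,11.5,47.5,-1,0, 1,11.5,47.5,-1,0, 1,11.5,47.5,-1,0]'
python3 -m jog '[1,11.5,47.5,-1,0, 1,11.5,47.5,-1,0, 1,0,0,0,-7.8, 1,0,0,0,-7.8, 1,0,0,0,-7.8]'
python3 - <<'E'
from h import *
s,o=snap("wrist","w2");print(o["tool_pos"],o["tcp_rot"],o["joint_positions"])
E
```

```text
time: 4.5
tool_pos: [454.5, 64.2, 244.3]
tcp_rot: [3.126, 0.013, -0.154]
contact_force: [0.6, 0.1, 0.0]
grip_width: 56.1
time: 5.0
tool_pos: [480.2, -184.6, 253.6]
tcp_rot: [3.128, 0.007, -0.152]
contact_force: [-0.0, 0.6, -0.1]
grip_width: 16.2
time: 5.5
tool_pos: [494.4, -290.9, 255.3]
tcp_rot: [3.129, 0.008, 0.261]
contact_force: [0.2, 0.2, -0.4]
grip_width: 0.3
[ 494.4292825  -290.853927    255.25352051] [3.1290305  0.00828222 0.26061217] [-0.65800695  0.42753729  1.38280131 -0.01464171  1.3263212   0.65563419]
```

View pics/w2.png

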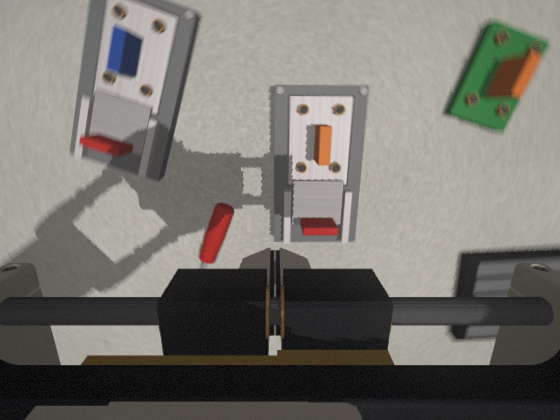

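The wrist crop shows the orange fin at (322,145) on an aluminium plate in the grey dock, with its tab at (320,227). The green look-alike is well off at (512,75) and the blue dock is at (125,50).

Run:
```python
from h import *
s=ld("w2");crop(s,250,75,390,255,4,"cropE")
```

```text
(no output)
```

View pics/cropE.png

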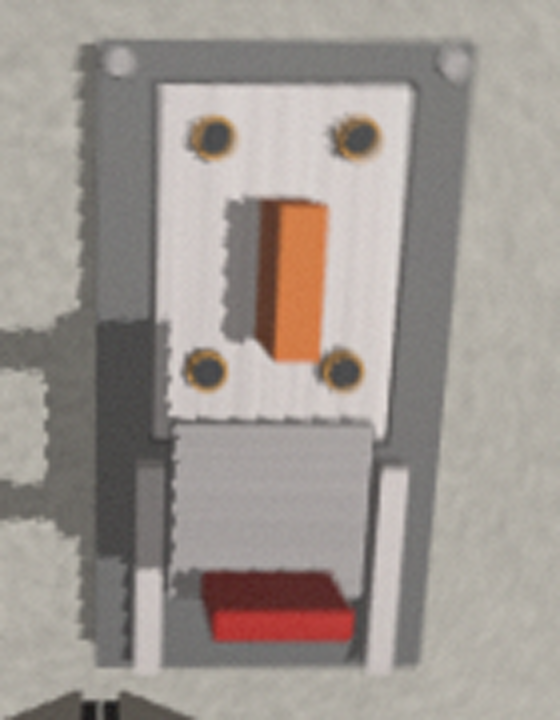

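Run:
```python
from h import *
s=ld("w2")
def q(u,v,z): return ray(s,250+(u-1.5)/4,75+(v-1.5)/4,z)
obs=[(q(100,40,22),62,52),(q(473,40,22),62,-52),(q(97,668,22),-125,52),(q(418,668,22),-125,-52)]
M=np.array([o[0][:2] for o in obs]);N=np.array([o[1:] for o in obs],float)
def fit(M,N):
    mc,nc=M.mean(0),N.mean(0);U,S,V=np.linalg.svd((N-nc).T@(M-mc));Rr=(U@V).T;return Rr,mc-Rr@nc
Rr,t=fit(M,N);print("yaw",np.degrees(np.arctan2(Rr[1,0],Rr[0,0])),"t",t);print((M-N@Rr.T-t).round(1).tolist())
F=np.array([q(278,203,62),q(328,205,62),q(322,361,62),q(275,361,62)]);c=F.mean(0)[:2]
d=F[0]+F[1]-F[2]-F[3];print("fin",c,np.degrees(np.arctan2(d[1],d[0])),"in dock",Rr.T@(c-t),np.linalg.norm(d)/2,np.linalg.norm(F[0]-F[1]))
S=np.array([q(213,137,28),q(358,137,28),q(344,371,28),q(207,371,28)])[:,:2]
R2,t2=fit(S,np.array([[36,20],[36,-20],[-29,-20],[-29,20.]]));print("stubs yaw",np.degrees(np.arctan2(R2[1,0],R2[0,0])),t2,(S-np.array([[36,20],[36,-20],[-29,-20],[-29,20.]])@R2.T-t2).round(1).tolist())
T=np.array([q(210,612,66),q(355,612,66)])[:,:2];print("tab in dock",(T-t)@Rr)
o=get_obs();p=np.array(o["tool_pos"]);print("tcp in dock",Rr.T@(p[:2]-t),p[2],np.degrees(o["tcp_rot"]))
```

```text
yaw 14.747812815314063 t [ 552.86135358 -331.30026668]
[[0.1, -0.9], [-0.0, 1.0], [0.2, -0.4], [-0.3, 0.4]]
fin [ 553.89795055 -331.50301072] 16.133868074502505 in dock [ 0.95083542 -0.45994611] 39.960512664251674 12.72033283093526
stubs yaw 14.953208312016455 [ 553.81417609 -331.19434143] [[-0.0, -0.0], [-0.1, 0.0], [0.0, -0.0], [0.1, 0.0]]
tab in dock [[-88.35159097  20.67187291]
 [-88.44332894 -19.69538573]]
tcp in dock [-46.03750677  54.27247329] 255.1854124918227 [179.29394289   0.48316768  15.36201043]
```

```bash
python3 -m jog '[1,-5,27,10,0, 1,-5,28,35,0, 1,0,0,35,0, 1,0,0,30,0, 1,0,0,10,0]'
cat > st.py <<'E'
from h import *
import sys
o=get_obs();p=np.array(o["tool_pos"])
for n,y,t in(("dock",14.9,(552.9,-331.3)),("stage",-7.0,(500.3,281.1))):
    a=np.radians(y);R=np.array([[np.cos(a),-np.sin(a)],[np.sin(a),np.cos(a)]]);print(n,(R.T@(p[:2]-t)).round(1),"z",p[2].round(1),"yawerr",(np.degrees(o["tcp_rot"][2])-y).round(2))
print("rp",np.degrees(o["tcp_rot"][:2]).round(2),"F",np.round(o["contact_force"],1),"grip",o["grip_width"],"t",o["time"])
E
python3 st.py
```

```text
time: 6.05
tool_pos: [507.1, -348.6, 134.5]
tcp_rot: [3.122, 0.001, 0.258]
contact_force: [-0.3, -0.2, -1.2]
grip_width: 0.4
dock [-48.7  -5. ] z 134.5 yawerr -0.12
stage [  83.5 -624.2] z 134.5 yawerr 21.78
rp [1.7889e+02 6.0000e-02] F [-0.3 -0.2 -1.2] grip 0.4365381515807416 t 6.05
```

```bash
python3 -m jog '[1,-6,-4,30,0, 1,0,0,25,0, 1,0,0,8,0]'; python3 st.py
```

```text
time: 6.35
tool_pos: [504.1, -346.8, 70.8]
tcp_rot: [3.12, -0.002, 0.254]
contact_force: [-0.1, 0.9, 0.5]
grip_width: 0.6
dock [-51.2  -2.4] z 70.8 yawerr -0.36
stage [  80.3 -622.7] z 70.8 yawerr 21.54
rp [ 1.7874e+02 -1.0000e-01] F [-0.1  0.9  0.5] grip 0.5615164811354018 t 6.35
```

```bash
python3 -m jog '[1,-10,0,5,0, 1,-10,1,1,0, 1,-10,0,0,0, 1,-10,0,0,0]'; python3 st.py;  python3 -m jog '[1,-6,0,0,0, 1,-5,0,0,0]'; python3 st.py
```

```text
time: 6.75
tool_pos: [466.5, -358.7, 67.3]
tcp_rot: [3.116, -0.005, 0.254]
contact_force: [3.0, 1.7, -1.8]
grip_width: 0.2
dock [-90.6  -4.2] z 67.3 yawerr -0.35
stage [  44.4 -639.1] z 67.3 yawerr 21.55
rp [178.51  -0.31] F [ 3.   1.7 -1.8] grip 0.23120329813432106 t 6.75
time: 6.95
tool_pos: [454.6, -362.4, 68.9]
tcp_rot: [3.114, -0.007, 0.252]
contact_force: [2.2, 0.5, -1.1]
grip_width: 0.2
dock [-103.    -4.8] z 68.9 yawerr -0.46
stage [  33.1 -644.3] z 68.9 yawerr 21.44
rp [178.4   -0.41] F [ 2.2  0.5 -1.1] grip 0.24610027919718683 t 6.95
```

```bash
python3 -m jog '[1,-3,0,0,0]'; python3 -m jog '[1,15,0,0,0]';python3 -m jog '[1,10,0,-30,0, 0,10,0,-35,0, 0,0,0,-15,0]'; python3 st.py
python3 - <<'E'
from h import *
s,o=snap("wrist","w3");s,o=snap("top","t3");crop(s,350,160,450,260,6,"cropF")
E
```

```text
time: 7.05
tool_pos: [451.2, -363.5, 69.3]
tcp_rot: [3.113, -0.008, 0.251]
contact_force: [1.9, 1.6, -2.1]
grip_width: 0.6
time: 7.15
tool_pos: [464.6, -360.4, 69.7]
tcp_rot: [3.113, -0.007, 0.249]
contact_force: [0.3, 0.5, -0.0]
grip_width: 0.9
time: 7.45
tool_pos: [485.8, -351.7, 150.2]
tcp_rot: [3.117, -0.004, 0.25]
contact_force: [-0.2, -0.2, 0.5]
grip_width: 11.8
dock [-70.1  -2.5] z 150.2 yawerr -0.57
stage [  62.7 -629.9] z 150.2 yawerr 21.33
rp [178.6   -0.22] F [-0.2 -0.2  0.5] grip 11.766582288500926 t 7.45
```

View pics/w3.png

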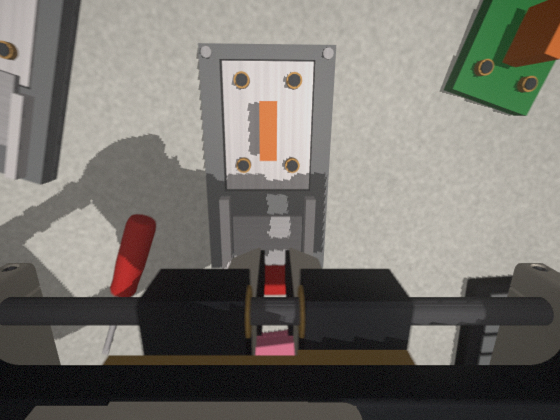

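View pics/cropF.png

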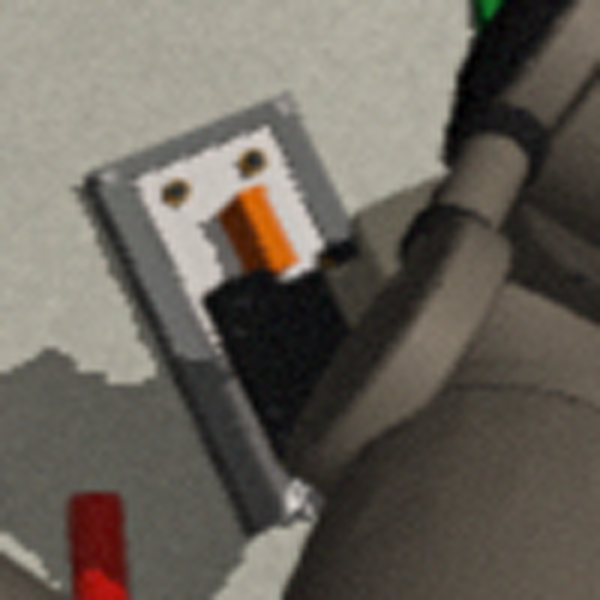

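```bash
python3 - <<'E'
from h import *
s=ld("w3");crop(s,190,30,350,270,3,"cropG")
hsv=cv2.cvtColor(s["p"],cv2.COLOR_RGB2HSV);m=cv2.inRange(hsv,(8,150,80),(20,255,255));m[:,400:]=0
n,l,st,ce=cv2.connectedComponentsWithStats(m);i=1+np.argmax(st[1:,4])
b=cv2.boxPoints(cv2.minAreaRect(cv2.findContours((l==i).astype(np.uint8),0,2)[0][0]));print(b)
B=np.array([ray(s,u,v,62) for u,v in b]);print(B.round(1),B.mean(0))
q=lambda u,v,z:ray(s,u,v,z)
S=np.array([q(242,80,28),q(294,80,28),q(292,165,28),q(243,165,28)])[:,:2];print(S.mean(0)-3.5*np.array([.966,.257]))
E
python3 -m jog '[0.5,8,0,0,0, 0.5,16,-1,0,0, 0.5,16,-1,0,0, 0.5,16,0,0,0, 0.5,16,0,0,0]'
for i in 1 2; do python3 -m jog '[0.5,0,0,0,0, 0.5,0,0,0,0, 0.5,0,0,0,0, 0.5,0,0,0,0, 0.5,0,0,0,0]' >/dev/null; python3 st.py; done
```

```text
[[260. 102.]
 [276. 102.]
 [276. 159.]
 [260. 159.]]
[[ 570.4 -322.7   62. ]
 [ 573.  -333.1   62. ]
 [ 536.  -342.6   62. ]
 [ 533.2 -331.6   62. ]] [ 553.16540244 -332.51597091   62.        ]
[ 553.08075148 -332.54975741]
time: 8.05
tool_pos: [558.0, -329.4, 144.1]
tcp_rot: [3.123, 0.001, 0.248]
contact_force: [0.0, -1.2, 0.7]
grip_width: 45.7
dock [6.8 2.6] z 139.6 yawerr -0.57
stage [ 132.1 -596.5] z 139.6 yawerr 21.33
rp [179.22   0.31] F [-0.4  0.2 -0.4] grip 45.741636955452854 t 8.55
dock [5.7 2. ] z 140.4 yawerr -0.68
stage [ 131.4 -597.5] z 140.4 yawerr 21.22
rp [179.17   0.28] F [-0.7 -0.3 -0.2] grip 46.0383531757403 t 9.05
```

View pics/cropG.png

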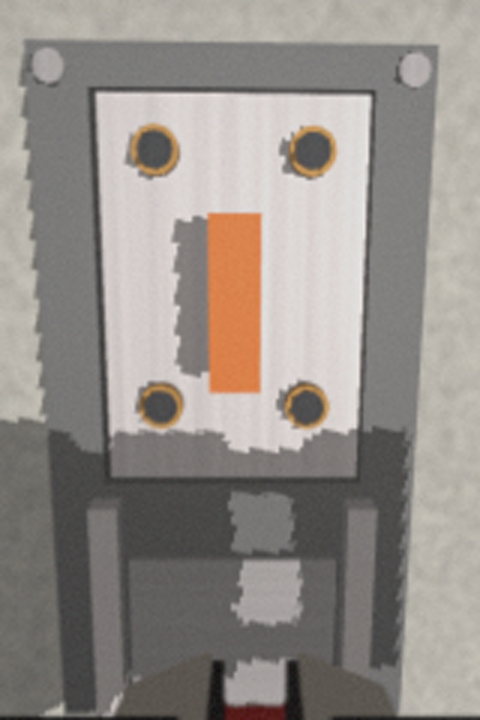

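```bash
python3 -m jog '[0.5,-5,2.5,15,-0.7, 0.5,0,0,30,0, 0.5,0,0,20,0]'; python3 st.py
python3 - <<'E'
from h import *
s,o=snap("wrist","w4")
E
```

```text
time: 9.35
tool_pos: [555.9, -334.2, 78.0]
tcp_rot: [3.12, -0.001, 0.261]
contact_force: [0.3, 0.2, -0.0]
grip_width: 46.1
dock [ 2.1 -3.6] z 78.0 yawerr 0.07
stage [ 130.1 -604. ] z 78.0 yawerr 21.97
rp [ 1.7876e+02 -4.0000e-02] F [ 0.3  0.2 -0. ] grip 46.13884037321481 t 9.35
```

View pics/w4.png

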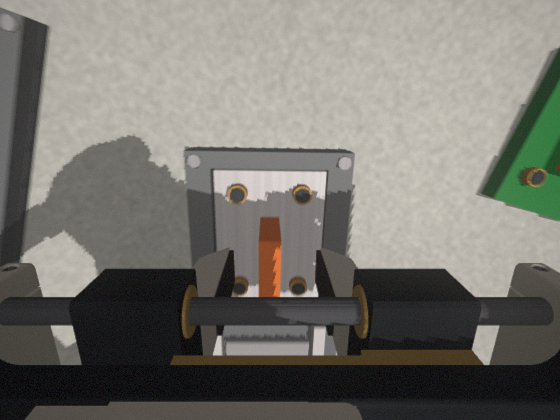

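```bash
python3 st.py; python3 -m jog '[0.5,-2,-3,-50,0]'; python3 st.py; python3 -c "
from h import *
capture('wrist');capture('wrist')"; python3 st.py
```

```text
dock [ 1.1 -2.6] z 75.0 yawerr 0.07
stage [ 128.9 -603.4] z 75.0 yawerr 21.97
rp [1.7896e+02 1.2000e-01] F [-1.7  0.3 -3.4] grip 45.799923742611384 t 9.4
time: 9.5
tool_pos: [548.3, -327.9, 117.4]
tcp_rot: [3.136, 0.012, 0.261]
contact_force: [0.6, -0.1, 1.4]
grip_width: 45.7
dock [-3.6  4.5] z 117.4 yawerr 0.05
stage [ 121.9 -598.6] z 117.4 yawerr 21.95
rp [179.69   0.69] F [ 0.6 -0.1  1.4] grip 45.6657785192565 t 9.5
dock [ 1.  -0.7] z 130.5 yawerr 0.07
stage [ 128.  -601.7] z 130.5 yawerr 21.97
rp [178.57  -0.19] F [ 0.3 -0.1  1.2] grip 46.20364314171949 t 9.6
```

```bash
python3 -m jog '[0.5,0,0,-50,0, 0.5,0,0,0,0]'; python3 -c "
from h import *
capture('wrist');capture('wrist')"; python3 st.py
```

```text
time: 9.8
tool_pos: [554.3, -331.0, 178.9]
tcp_rot: [3.113, -0.006, 0.261]
contact_force: [0.7, -0.0, -0.3]
grip_width: 45.9
dock [-0.6  2.4] z 172.7 yawerr 0.08
stage [ 125.4 -599.5] z 172.7 yawerr 21.98
rp [1.7888e+02 6.0000e-02] F [-0.5 -0.1 -1.2] grip 45.738168108405524 t 9.9
```

```bash
python3 -m jog '[0.5,0,0,-50,0, 0.5,0,0,0,0]' >/dev/null; python3 -c "
from h import *
capture('wrist')"; python3 -m jog '[0.5,0,0,-50,0, 0.5,0,0,0,0]' >/dev/null; python3 -c "
from h import *
capture('wrist');capture('wrist')"; python3 st.py
python3 -m jog '[0.5,0,0,50,0]' >/dev/null; python3 -c "
from h import *
capture('wrist');capture('wrist')"; python3 st.py
```

```text
dock [-4.4  8.9] z 255.5 yawerr 0.08
stage [ 119.4 -594.8] z 255.5 yawerr 21.98
rp [-179.82    1.07] F [-1.1 -0.9 -0.8] grip 45.6400235175994 t 10.45
dock [-8.  12.3] z 198.6 yawerr 0.09
stage [ 114.9 -593. ] z 198.6 yawerr 21.99
rp [-179.15    1.6 ] F [-0.6  0.6 -1.5] grip 46.00127304490392 t 10.65
```

```bash
python3 -m jog '[0.5,3,6,15,0, 0.5,3,5,30,0, 0.5,0,0,35,0, 0.5,0,0,20,0]' >/dev/null; python3 st.py;python3 -m jog '[0.5,0,0,0,0]' >/dev/null; python3 st.py
```

```text
dock [-2.5 -0.8] z 97.8 yawerr 0.08
stage [ 124.8 -603.1] z 97.8 yawerr 21.98
rp [-179.44    1.38] F [ 0.4 -0.5  0.2] grip 45.75755129961409 t 11.05
dock [-3.3 -0.1] z 94.7 yawerr 0.08
stage [ 123.8 -602.7] z 94.7 yawerr 21.98
rp [-179.19    1.57] F [ 0.3 -0.8 -0.6] grip 45.99972277012408 t 11.15
```

```bash
python3 -m jog '[0.5,3.5,0.5,15,0, 0.5,0,0,15,0, 0.5,0,0,8,0]' >/dev/null; python3 st.py; python3 -m jog '[0.5,0,0,0,0]' >/dev/null; python3 st.py
```

```text
dock [ 1.2 -2.5] z 57.4 yawerr 0.06
stage [ 128.9 -603.3] z 57.4 yawerr 21.96
rp [-179.47    1.35] F [0.5 0.7 0.1] grip 45.91474007874564 t 11.45
dock [ 0.9 -2.1] z 56.2 yawerr 0.07
stage [ 128.5 -603.1] z 56.2 yawerr 21.97
rp [-179.4     1.41] F [-1.1  0.8  0.4] grip 45.95243543304483 t 11.55
```

```bash
python3 -m jog '[0.5,0,-1.3,3,0, 1,0,0,0,0, 1,0,0,0,0, 1,0,0,0,0, 1,0,0,0,0]' ; python3 st.py; python3 -m jog '[1,0,0,0,0, 1,0,0,0,0]' ; python3 st.py
```

```text
time: 12.05
tool_pos: [555.0, -332.5, 55.4]
tcp_rot: [-3.134, 0.022, 0.261]
contact_force: [0.1, 0.1, -0.2]
grip_width: 18.5
dock [ 1.7 -1.7] z 55.4 yawerr 0.07
stage [ 129.  -602.4] z 55.4 yawerr 21.97
rp [-179.58    1.27] F [ 0.1  0.1 -0.2] grip 18.543047551345524 t 12.05
time: 12.25
tool_pos: [555.0, -332.5, 55.8]
tcp_rot: [-3.134, 0.022, 0.261]
contact_force: [-0.1, -1.1, -2.6]
grip_width: 11.6
dock [ 1.7 -1.7] z 55.8 yawerr 0.06
stage [ 129.1 -602.3] z 55.8 yawerr 21.96
rp [-179.59    1.26] F [-0.1 -1.1 -2.6] grip 11.62716628109273 t 12.25
```

```bash
python3 -m jog '[1,0,0,-3,0, 1,0,0,-4,0, 1,0,0,-4,0]' ; python3 st.py; python3 -m jog '[1,0,0,-4,0, 1,0,0,-4,0, 1,0,0,-4,0]' ; python3 st.py
```

```text
time: 12.55
tool_pos: [554.4, -331.9, 66.1]
tcp_rot: [-3.132, 0.024, 0.261]
contact_force: [-0.3, -0.3, -3.0]
grip_width: 11.4
dock [ 1.3 -1. ] z 66.1 yawerr 0.07
stage [ 128.4 -601.8] z 66.1 yawerr 21.97
rp [-179.45    1.37] F [-0.3 -0.3 -3. ] grip 11.37385569612024 t 12.55
time: 12.85
tool_pos: [554.7, -331.9, 79.1]
tcp_rot: [-3.132, 0.024, 0.261]
contact_force: [0.2, -0.3, -2.4]
grip_width: 11.5
dock [ 1.6 -1.1] z 79.1 yawerr 0.07
stage [ 128.8 -601.8] z 79.1 yawerr 21.97
rp [-179.45    1.37] F [ 0.2 -0.3 -2.4] grip 11.450398711352904 t 12.85
```

```bash
python3 -m jog '[1,0,0,-10,0, 1,0,0,-20,0, 1,0,0,-20,0, 1,0,0,-20,0, 1,0,0,-10,0]' ; python3 -m jog '[1,0,0,-5,0, 1,0,0,0,0]'; python3 st.py
python3 - <<'E'
from h import *
s,o=snap("wrist","w5");s,o=snap("scene","s5")
E
```

```text
time: 13.35
tool_pos: [556.4, -331.8, 163.5]
tcp_rot: [-3.131, 0.025, 0.261]
contact_force: [0.7, -0.2, -2.3]
grip_width: 12.2
time: 13.55
tool_pos: [557.1, -332.2, 170.8]
tcp_rot: [-3.133, 0.023, 0.261]
contact_force: [0.0, -0.5, -2.6]
grip_width: 11.9
dock [ 3.8 -1.9] z 170.8 yawerr 0.07
stage [ 131.1 -601.8] z 170.8 yawerr 21.97
rp [-179.52    1.32] F [ 0.  -0.5 -2.6] grip 11.885765988298232 t 13.55
```

View pics/w5.png

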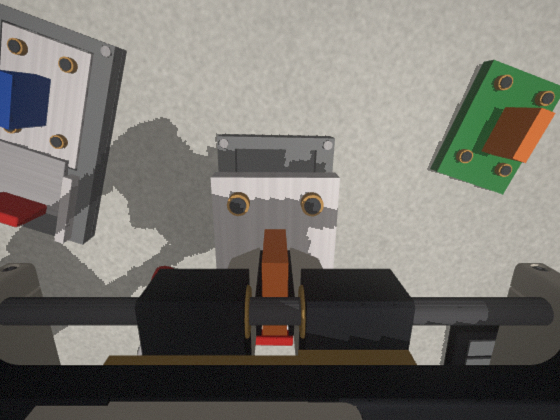

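View pics/s5.png

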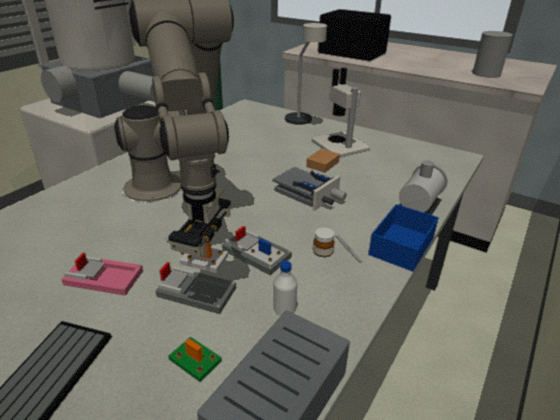

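Run:
```python
from h import *
s=ld("w5");crop(s,200,120,350,270,4,"cropH")
o=get_obs();p=np.array(o["tool_pos"]);y=o["tcp_rot"][2]
ax=np.array([np.cos(y),np.sin(y)]);ay=np.array([-np.sin(y),np.cos(y)])
from scipy.spatial.transform import Rotation as Ro
R=Ro.from_euler('xyz',o["tcp_rot"]).as_matrix()
for u,v in((238,204),(313,204)):
  # plane in tool frame at z=+28 (stub top)
  d=s["R"].T@np.array([(u-s["cx"])/s["f"],(v-s["cy"])/s["f"],1]);c=-s["R"].T@s["t"]
  ct=R.T@(c-p);dt=R.T@d
  print((ct+dt*(28-ct[2])/dt[2]).round(1))
```

```text
[ 35.4 -19.   28. ]
[35.3 21.8 28. ]
```

View pics/cropH.png

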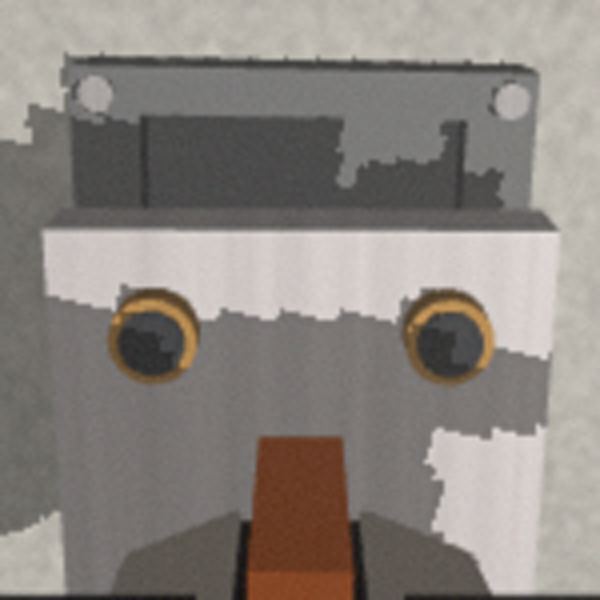

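```bash
python3 -m jog '[1,1,-10,0,0, 1,2,-25,0,0, 1,4,-40,0,0, 1,4,-40,0,0, 1,4,-40,0,0]'; python3 -m jog '[1,4,-40,0,0, 1,4,-40,0,0, 1,4,-40,0,0, 1,4,-40,0,0, 1,4,-40,0,0]'; python3 st.py
```

```text
time: 14.15
tool_pos: [527.7, -175.2, 165.0]
tcp_rot: [-3.126, 0.03, 0.254]
contact_force: [0.7, 0.9, -2.2]
grip_width: 11.6
time: 14.65
tool_pos: [490.1, 34.5, 164.5]
tcp_rot: [-3.121, 0.036, 0.254]
contact_force: [1.3, 0.2, -1.6]
grip_width: 12.0
dock [ 33.4 369.6] z 164.5 yawerr -0.37
stage [  20. -246.] z 164.5 yawerr 21.53
rp [-178.83    2.08] F [ 1.3  0.2 -1.6] grip 12.004967658722851 t 14.65
```

```bash
python3 -m jog '[1,4,-42,-1,0, 1,4,-42,-1,0, 1,4,-42,-1,0, 1,4,-42,-1,0, 1,4,-30,0,0]'; python3 -m jog '[1,2,-15,0,0, 1,1,-5,0,0, 1,0,0,0,7, 1,0,0,0,7, 1,0,0,0,7]'; python3 st.py;  python3 -m jog '[1,0,0,0,0]'; python3 st.py
```

```text
time: 15.15
tool_pos: [452.0, 241.5, 169.3]
tcp_rot: [-3.12, 0.043, 0.255]
contact_force: [-0.1, 0.1, -2.7]
grip_width: 11.7
time: 15.65
tool_pos: [444.1, 266.0, 166.6]
tcp_rot: [-3.14, 0.054, -0.116]
contact_force: [0.5, -0.4, -2.5]
grip_width: 12.0
dock [ 48.4 605.2] z 166.6 yawerr -21.53
stage [-54.  -21.9] z 166.6 yawerr 0.37
rp [-179.9     3.12] F [ 0.5 -0.4 -2.5] grip 12.005162967175522 t 15.65
time: 15.75
tool_pos: [443.6, 265.3, 166.2]
tcp_rot: [-3.141, 0.055, -0.117]
contact_force: [0.7, -0.9, -1.9]
grip_width: 11.9
dock [ 47.8 604.7] z 166.2 yawerr -21.63
stage [-54.4 -22.6] z 166.2 yawerr 0.27
rp [-179.95    3.18] F [ 0.7 -0.9 -1.9] grip 11.865699367189503 t 15.75
```

```bash
python3 -m jog '[1,3,-11,-40,0]' >/dev/null; python3 -c "
from h import *
capture('wrist');capture('wrist')"; python3 st.py;  python3 -m jog '[1,2,-6,20,0, 1,0,0,20,0]' >/dev/null; python3 -c "
from h import *
capture('wrist')"; python3 st.py
python3 -m jog '[1,0,0,-40,0]' >/dev/null; python3 -c "
from h import *
capture('wrist');capture('wrist')"; python3 st.py;  python3 -m jog '[1,0,0,20,0, 1,0,0,20,0]' >/dev/null; python3 -c "
from h import *
capture('wrist')"; python3 st.py
```

```text
dock [ 59.4 613.3] z 209.8 yawerr -21.45
stage [-46.8 -10.2] z 209.8 yawerr 0.45
rp [-179.7     2.77] F [ 0.9  0.2 -2. ] grip 11.422049087565123 t 15.95
dock [ 61.6 618.1] z 168.3 yawerr -21.15
stage [-46.6  -4.9] z 168.3 yawerr 0.75
rp [-179.66    2.66] F [-2.  -0.3 -5.2] grip 12.093110136421739 t 16.2
dock [ 65. 617.] z 211.4 yawerr -21.04
stage [-43.   -4.7] z 211.4 yawerr 0.86
rp [-179.49    2.36] F [ 1.6  0.9 -2.1] grip 11.794538559088481 t 16.4
dock [ 63.7 617.3] z 170.1 yawerr -20.89
stage [-44.3  -5. ] z 170.1 yawerr 1.01
rp [-179.42    2.21] F [-1.6 -0.7 -5.1] grip 11.79147169719264 t 16.65
```

```bash
python3 -m jog '[1,-2,-3,-40,1]' >/dev/null; python3 -c "
from h import *
capture('wrist');capture('wrist')"; python3 st.py;  python3 -m jog '[1,0,-2,20,0, 1,0,0,20,0]' >/dev/null; python3 -c "
from h import *
capture('wrist')"; python3 st.py
python3 -m jog '[1,0,0,-40,0]' >/dev/null; python3 -c "
from h import *
capture('wrist');capture('wrist')"; python3 st.py;  python3 -m jog '[1,0,0,20,0, 1,0,0,20,0]' >/dev/null; python3 -c "
from h import *
snap('wrist','w6')"; python3 st.py
```

```text
dock [ 66.  620.1] z 213.6 yawerr -21.84
stage [-43.2  -1.5] z 213.6 yawerr 0.06
rp [-179.27    1.9 ] F [ 0.7  0.2 -1.7] grip 12.095509335214949 t 16.85
dock [ 66.1 622.5] z 172.7 yawerr -21.72
stage [-44.    0.8] z 172.7 yawerr 0.18
rp [-179.18    1.71] F [-1.4 -0.7 -5.7] grip 11.796379798990428 t 17.1
dock [ 69.  621.6] z 216.3 yawerr -21.67
stage [-41.   1.] z 216.3 yawerr 0.23
rp [-178.98    1.37] F [ 0.5 -0.  -1.2] grip 11.992409488348285 t 17.3
dock [ 69.1 622.4] z 175.7 yawerr -21.61
stage [-41.2   1.8] z 175.7 yawerr 0.29
rp [-178.86    1.16] F [-1.  -0.9 -4.6] grip 11.867183785236987 t 17.55
```

View pics/w6.png

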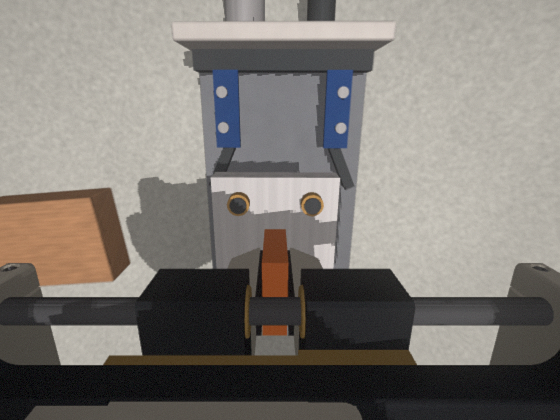

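```bash
python3 - <<'E'
from h import *
s=ld("w6")
a=np.radians(-7);R=np.array([[np.cos(a),-np.sin(a)],[np.sin(a),np.cos(a)]])
for u,v in((241,147),(325,147),(238,70),(328,70)): print((R.T@(ray(s,u,v,70.5)[:2]-[500.3,281.1])).round(1))
E
python3 st.py
```

```text
[15.4 30.8]
[ 15.8 -33.2]
[69.3 31.3]
[ 69.4 -32.3]
dock [ 69.1 622.4] z 175.7 yawerr -21.61
stage [-41.2   1.8] z 175.7 yawerr 0.29
rp [-178.86    1.16] F [-1.  -0.9 -4.6] grip 11.867183785236987 t 17.55
```

```bash
python3 -m jog '[1,-4,1.5,15,0.3, 1,0,0,20,0, 1,0,0,15,0, 1,0,0,8,0]' >/dev/null; python3 st.py; python3 -m jog '[1,0,0,0,0]'>/dev/null; python3 st.py
```

```text
dock [ 63.9 623.5] z 116.4 yawerr -21.81
stage [-46.4   0.9] z 116.4 yawerr 0.09
rp [-178.85    1.12] F [-0.2  0.1 -2.4] grip 11.902929594252145 t 17.95
dock [ 63.3 623.3] z 115.5 yawerr -21.8
stage [-46.9   0.5] z 115.5 yawerr 0.1
rp [-178.92    1.22] F [-0.   0.5 -2.5] grip 11.924413400295508 t 18.05
```

Position and tilt are good, so I'll go down slowly.

```bash
python3 -m jog '[1,0,0,5,0, 1,0,0,5,0, 1,0,0,3,0]' >/dev/null; python3 st.py; python3 -m jog '[1,0,0,2,0]'>/dev/null; python3 st.py; python3 -m jog '[1,0,0,1,0]'>/dev/null; python3 st.py
```

```text
dock [ 64.5 623.8] z 103.7 yawerr -21.78
stage [-46.    1.4] z 103.7 yawerr 0.12
rp [-178.81    1.04] F [-0.8  0.3 -1.8] grip 11.477604854006897 t 18.35
dock [ 64.6 623.8] z 101.7 yawerr -21.78
stage [-45.9   1.5] z 101.7 yawerr 0.12
rp [-178.8     1.02] F [-0.4  0.4 -2.6] grip 11.765935067184307 t 18.45
dock [ 64.7 623.9] z 100.7 yawerr -21.77
stage [-45.9   1.6] z 100.7 yawerr 0.13
rp [-178.8     1.01] F [-0.3  0.4 -2.8] grip 11.851281005471833 t 18.55
```

```bash
for i in 1; do python3 -m jog '[1,-1,1.2,1,0]'>/dev/null; python3 st.py; python3 -m jog '[1,0,0,1,0]'>/dev/null; python3 st.py;python3 -m jog '[1,0,0,1,0]'>/dev/null; python3 st.py; done
```

```text
dock [ 63.5 623.2] z 99.8 yawerr -21.77
stage [-46.7   0.5] z 99.8 yawerr 0.13
rp [-178.78    0.98] F [ 0.8  0.6 -2.2] grip 11.852509004761233 t 18.65
dock [ 63.3 623.2] z 98.8 yawerr -21.77
stage [-46.8   0.4] z 98.8 yawerr 0.13
rp [-178.78    0.98] F [-0.1  0.4 -2.8] grip 11.926246864812589 t 18.75
dock [ 63.6 623.2] z 98.2 yawerr -21.77
stage [-46.6   0.6] z 98.2 yawerr 0.13
rp [-178.76    0.95] F [-0.4  0.3  5.9] grip 11.81906756222753 t 18.85
```

```bash
python3 -m jog '[1,0,0,0.7,0]'>/dev/null; python3 st.py; python3 -m jog '[0.6,0,0,0,0, 0.6,0,0,0,0, 0.6,0,0,0,0, 0.6,0,0,0,0, 0.6,0,0,0,0]'>/dev/null; python3 st.py
```

```text
dock [ 63.6 623.3] z 98.1 yawerr -21.77
stage [-46.6   0.6] z 98.1 yawerr 0.13
rp [-178.75    0.93] F [-2.1 -1.9  7.7] grip 11.615539248613924 t 18.95
dock [ 64.6 623.4] z 98.9 yawerr -21.78
stage [-45.8   1.1] z 98.9 yawerr 0.12
rp [-178.66    0.79] F [ 0.2  0.2 -0.2] grip 36.51233094381254 t 19.45
```

```bash
python3 -m jog '[0.6,0,0,-8,0, 0.6,0,0,-12,0, 0.6,0,0,-15,0, 0.6,0,0,-15,0, 0.6,0,0,-15,0]'>/dev/null; python3 -m jog '[1,-20,0,0,0, 1,-30,0,-5,0, 1,-15,0,-5,0]'; python3 st.py
python3 - <<'E'
from h import *
snap("wrist","w7")
E
```

```text
time: 20.25
tool_pos: [392.4, 293.7, 183.7]
tcp_rot: [-3.115, 0.008, -0.122]
contact_force: [0.7, 0.0, -0.8]
grip_width: 17.4
dock [  5.6 645.2] z 183.7 yawerr -21.91
stage [-108.7   -0.7] z 183.7 yawerr -0.01
rp [-178.49    0.49] F [ 0.7  0.  -0.8] grip 17.396318634886118 t 20.25
```

View pics/w7.png

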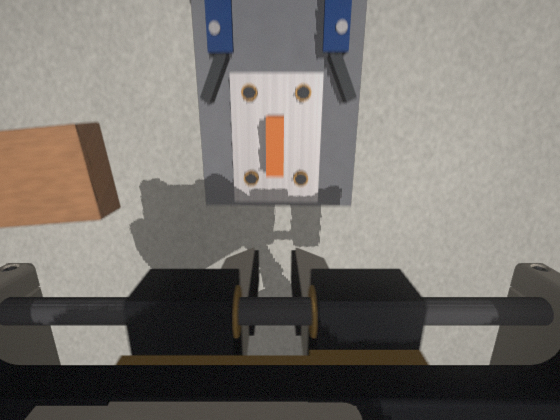

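```bash
cat > car.py <<'E'
from h import *
import sys
def car(n,pts):
    s=ld(n);a=np.radians(-7);R=np.array([[np.cos(a),-np.sin(a)],[np.sin(a),np.cos(a)]])
    S=np.array([R.T@(ray(s,u,v,70)[:2]-[500.3,281.1]) for u,v in pts])
    N=np.array([[36,20],[36,-20],[-29,-20],[-29,20.]])[:len(S)];mc,nc=S.mean(0),N.mean(0);U,_,V=np.linalg.svd((N-nc).T@(S-mc));r=(U@V).T
    print("carrier in stage",(mc-r@nc).round(1),np.degrees(np.arctan2(r[1,0],r[0,0])).round(2))
E
python3 -c "
from car import *
car('w7',[(249.5,92),(303,92),(300.5,178),(251.5,178)])"
```

```text
carrier in stage [-49.    0.8] -0.11
```

```bash
python3 -m jog '[1,10,-1.5,20,0, 1,0,0,25,0, 1,0,0,20,0, 1,0,0,7,0]'>/dev/null; python3 st.py; python3 -m jog '[1,0,0,0,0]'>/dev/null;python3 st.py
```

```text
dock [ 19.  646.4] z 115.7 yawerr -21.73
stage [-96.7   5.4] z 115.7 yawerr 0.17
rp [-1.7812e+02 -1.2000e-01] F [-0.4 -0.1 -0.4] grip 0.5413140234677603 t 20.7
dock [ 19.1 646.2] z 115.3 yawerr -21.73
stage [-96.5   5.3] z 115.3 yawerr 0.17
rp [-1.7816e+02 -7.0000e-02] F [-0.3  0.1  0.3] grip 0.1671212612998908 t 20.8
```

```bash
python3 -m jog '[1,0,5.5,6,0.2, 1,0,0,5,0]'>/dev/null; python3 st.py; python3 -m jog '[1,0,0,0,0]'>/dev/null;python3 st.py
```

```text
dock [ 18.6 641.2] z 105.4 yawerr -21.94
stage [-95.    0.4] z 105.4 yawerr -0.04
rp [-178.05   -0.24] F [-0.9  0.3 -0.1] grip 0.690495734050615 t 21.0
dock [ 18.7 641. ] z 105.4 yawerr -21.96
stage [-94.9   0.3] z 105.4 yawerr -0.06
rp [-178.05   -0.24] F [-0.5 -0.5 -0.1] grip 0.5004236646658654 t 21.1
```

```bash
python3 -m jog '[1,8,0,0,0, 1,8,0,0,0, 1,6,0,0,0, 1,6,0,0,0, 1,6,0,0,0]'>/dev/null; python3 st.py; python3 -m jog '[1,6,0,0,0, 1,6,0,0,0]'>/dev/null;python3 st.py
python3 - <<'E'
from h import *
snap("wrist","w8")
E
```

```text
dock [ 52.4 627.5] z 106.4 yawerr -21.94
stage [-58.6   0.3] z 106.4 yawerr -0.04
rp [-178.04   -0.22] F [-1.6  0.5  0.4] grip 0.5350485672243533 t 21.6
dock [ 64.2 622.7] z 106.4 yawerr -21.94
stage [-45.9   0.3] z 106.4 yawerr -0.04
rp [-1.7805e+02 -1.6000e-01] F [-2.3  0.1  1.4] grip 0.3840289287931079 t 21.8
```

View pics/w8.png

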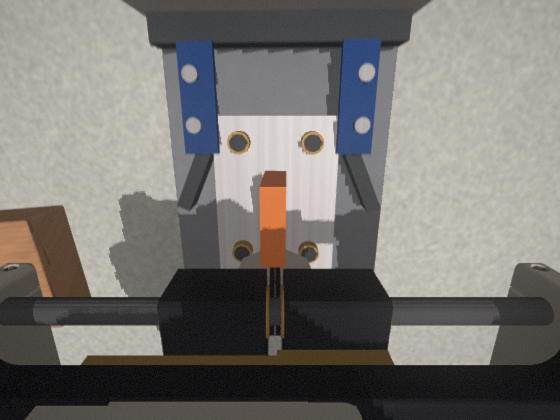

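```bash
python3 -m jog '[1,6,0,0,0, 1,6,0,0,0, 1,6,0,0,0]'>/dev/null; python3 st.py; python3 -m jog '[1,6,0,0,0, 1,4,0,0,0]'>/dev/null;python3 st.py; python3 -m jog '[1,3,0,0,0]'>/dev/null;python3 st.py;python3 -m jog '[1,3,0,0,0]'>/dev/null;python3 st.py
```

```text
dock [ 82.6 615.3] z 106.5 yawerr -21.94
stage [-26.    0.3] z 106.5 yawerr -0.04
rp [-178.04   -0.19] F [-2.   0.8  0.5] grip 0.5156356450890995 t 22.15
dock [ 93.1 611. ] z 106.5 yawerr -21.95
stage [-14.7   0.2] z 106.5 yawerr -0.05
rp [-178.04   -0.2 ] F [-2.8  0.6  0.9] grip 0.37499340978953016 t 22.35
dock [ 96.2 609.8] z 106.5 yawerr -21.95
stage [-11.4   0.2] z 106.5 yawerr -0.05
rp [-178.04   -0.18] F [-2.9 -0.2  2.3] grip 0.4165422021193243 t 22.45
dock [ 96.5 609.5] z 106.5 yawerr -21.97
stage [-11.    0.1] z 106.5 yawerr -0.07
rp [-178.1     0.19] F [-20.6   3.2  14.8] grip 0.4768209573770135 t 22.55
```

```bash
python3 -m jog '[1,2,0,0,0]'>/dev/null;python3 st.py; python3 -m jog '[1,-6,0,0,0, 1,-20,0,0,0, 1,-15,0,-10,0, 1,-15,0,-30,0, 1,-20,0,-30,0]'>/dev/null; python3 -m jog '[1,-20,0,-20,0, 1,0,0,0,0]'>/dev/null;python3 st.py
python3 - <<'E'
from h import *
snap("wrist","w9");snap("top","t9");s,o=snap("scene","s9");s=ld("w9");crop(s,160,0,400,180,3,"cropI")
s=ld("t9");crop(s,130,100,500,350,2,"cropJ")
E
```

```text
dock [ 96.4 609.5] z 106.5 yawerr -21.95
stage [-11.    0.1] z 106.5 yawerr -0.05
rp [-178.14    0.46] F [-8.8  1.3  5.8] grip 0.7534592517158963 t 22.65
dock [  6.1 642.8] z 199.9 yawerr -21.99
stage [-107.3   -2.7] z 199.9 yawerr -0.09
rp [-1.7803e+02  5.0000e-02] F [-0.3  0.1  0.7] grip 0.6471950318514234 t 23.35
```

View pics/w9.png

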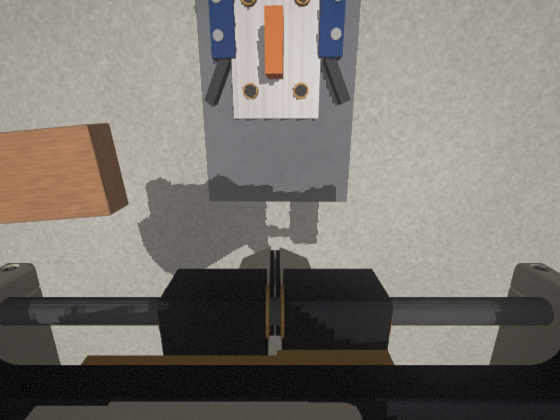

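View pics/cropI.png

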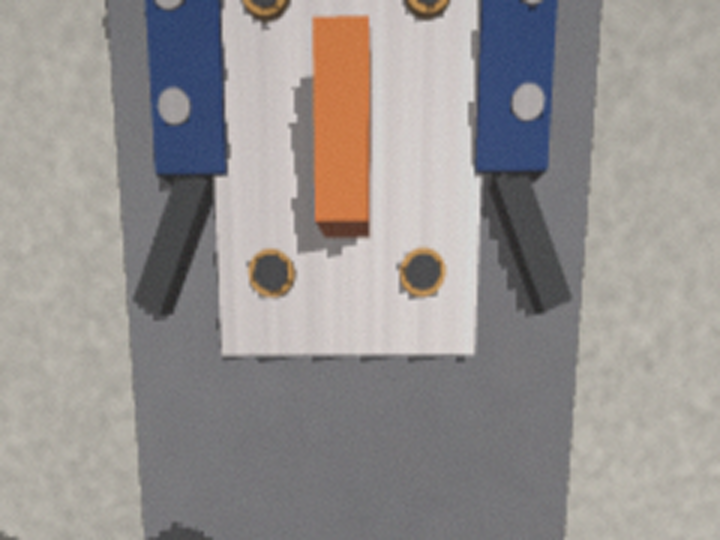

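View pics/cropJ.png

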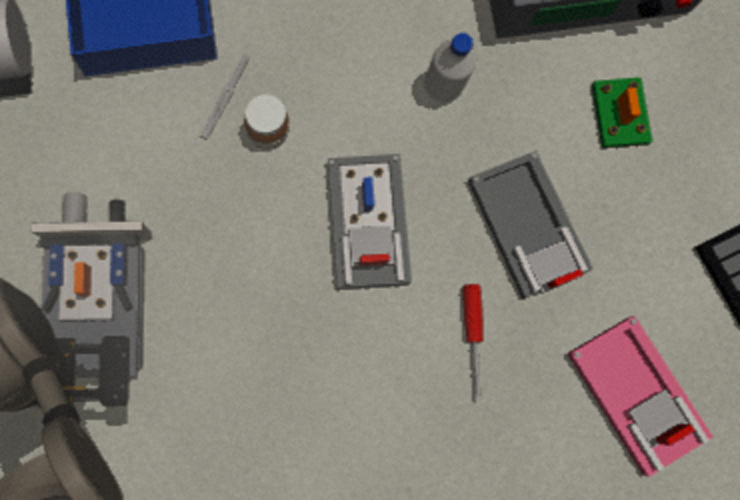

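Run:
```python
from h import *
s=ld("w9");a=np.radians(-7);R=np.array([[np.cos(a),-np.sin(a)],[np.sin(a),np.cos(a)]])
f=lambda u,v,z:(R.T@(ray(s,u,v,z)[:2]-[500.3,281.1])).round(1)
print("stubs",f(250,90.5,70),f(300.5,90.3,70),"rear edge",f(234,118.2,64),f(318,117.9,64),"strip near",f(234,57,70.5),f(319,57,70.5))
print("front deck edge",f(208,201.5,50),f(347,201.5,50))
print("fin top rear",f(266,73.7,104),f(283,73.7,104))
```

```text
stubs [-8.9 20.7] [ -8.9 -19.2] rear edge [-30.   35.3] [-29.9 -34.3] strip near [15.2 32.3] [ 14.7 -32.7]
front deck edge [-106.5   65.8] [-105.6  -65.9]
fin top rear [-0.1  5.9] [-0.2 -5.7]
```

Every measurement agrees with "fully home" to about 0.2 mm. The gripper is clear of everything, so I'll hand in the job.

```bash
python3 -c "
from plant import *
print(get_obs()['contact_force'],get_obs()['time'])
close_job()"
```

```text
[-0.86699881 -0.00414578  0.34915829] 23.5
the job is handed in; nothing more can be done
```

The orange-finned carrier is fully home under the blue strips on the stage, and the job was handed in at 23.5 s with the gripper clear of everything.

**What I did:**
- I pushed the orange dock's gate back about 28–31 mm with closed fingers, at about 3 N.
- I gripped the fin, lifted the carrier out of its pocket in steps of 3–4 mm and carried it to the stage.
- I set it down on the stage front, with contact at about 8–10 N, and let go.
- I then pushed it by the end of its fin until the force rose to about 25 N against the stop.

**Last checks:**
- **Position:** the rear edge of the carrier measured x = -30.0 mm, the rear stubs -8.9 mm and the rear end of the fin -0.1 mm in the stage frame. The nominal values are -30, -9 and 0 mm. It sits within about 1 mm of centre and is straight.
- **Surroundings:** the final top view shows the orange dock empty with its gate back. The blue carrier and its gate, the green and pink look-alikes and the bystanders look unmoved; I judged this by eye.

**What was off:**
- The tool tilted slightly with each move. While held, the carrier leaned up to about 2° over the stage. I brought that to under 1° relative to the grasp before setting it down.
- The gate tab first measured about 3 mm further back than stated. The wrist camera also read about 1 mm off sideways. Neither affected the result.

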